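# Tuck the service cover under the flap and hold it down on its seal

## Task

Pick up the blue service cover by its white rib and slide its front edge under the hinged aluminium flap of the dark machine base, without lifting the flap, until the edge meets the stop, the cover lying square and covering the whole red seal. Then press the cover down flat so that the seal is squeezed down, and finish while still holding it pressed there, ready for a colleague to put in the screws. Leave the bottle, jar, chuck and screwdriver alone.

Things in the scene. Friction and masses are not known exactly. Their poses are not given: they have to be found in the camera images.
- housing: Fixed dark-grey machine base, slab 260 (x) x 200 (y) x 30 mm high, left or right of the cover, turned up to 20 degrees. Origin: centre of its underside, on the table. The cover slides in along its +x, towards stop and flap hinge. The red seal frame, 84 (x) x 100 (y) mm, is centred on it. The cover fully home has its centre at x = 0, y = 0, its x along this x
- flap (a joint): hinge of the light aluminium flap (150 mm wide, 0.12 kg, held down by weight only), rad: 0 = shut, grows as it is lifted. Shut, its flat underside is 44 mm above the table, from the hinge at housing x = +100 to x = +15 mm; there a lip turns up, reaching x = +4 mm, underside about 51 mm, top 54 mm above the table. The flap is 3 mm thick
- flap_rest_edge (a point): middle of the shut flap's underside where the turned-up lip begins (fixed to the housing at x = +15, z = 44 mm; does not follow the flap)
- stop (a point): foot of the face of the grey stop bar, on the base's top (housing x = +50, y = 0, z = 30 mm); the bar is 130 mm wide and reaches up to 43 mm above the table, under the flap
- seal (a joint): how far the red seal is squeezed down, m: 0 = free (top 36 mm above the table), 0.006 = fully down, level with the base's top. About 3.5 N starts it, 12 N brings it fully down; it springs back when let go. The cover's own weight does not move it
- cover: Loose blue plate 100 (x) x 120 (y) x 4 mm, about 0.2 kg, lying flat on the table. Origin: centre of its underside. Its +x points to the front edge that goes under the flap. On it stands a white upright rib to grip across its thickness: 10 mm thick (x), 64 mm long (y), centred at x = -30, y = 0, from the plate's top (z = 4 mm) to z = 36 mm
- cover_edge (a point): middle of the cover's front edge (cover x = +50, y = 0, z = 2 mm)
- rib (a point): middle of the top of the rib (cover x = -30, y = 0, z = 36 mm)
- bottle: bystander: clear bottle with blue label and white cap, 66 mm across, 190 mm high, standing; origin at centre of its foot
- jar: bystander: white jar with blue cap, 68 mm across, 75 mm high; origin at centre of its foot
- chuck: bystander: steel capping chuck, stepped, 52 mm across, 55 mm high; origin at centre of its foot
- screwdriver: bystander: screwdriver with yellow handle lying on the table, roughly along x; origin under its middle
There are look-alikes about, which are no part of the job. Of the things like the cover, leave any that is green; of the rest the larger one is meant.

How it is judged:
By the outcome, as a careful person would: the job done as asked, in the order asked, and still so for the second after the job is handed in, while the arm keeps its last pose, push and grip.
It also fails if it takes over 45 s, if anything falls off the work surface, if the arm or the gripper's body presses on something with over 40 N, if the wrist force passes 120 N, or if a joint passes its speed limit or range.

## Robot

A 7-joint arm with a two-finger parallel gripper is mounted at the origin on the work surface. World frame = base frame: x ahead of the robot, y to its left, z up, the work surface at z = 0. Lengths are in m, angles in rad, forces in N, time in s.
With the tool pointing down it reaches from about 0.4 to 0.85 m from the base axis. Payload 4.5 kg.
Tool frame: the origin (TCP) lies midway between the tips of the shut fingers; the grasp point (between the pads) lies 19 mm behind it; z points along the fingers, y is the direction in which the jaws open and shut (so a half turn about z gives the same grasp; the last joint's range is limited). The gripper opens to 88 mm and grips with 3 to 60 N. Pads are 18 mm wide; open, the fingers measure 123 mm over their backs; the gripper's body (75 mm by 187 mm) begins 45 mm behind the grasp point.
Start: joints at [1.292, 0.689, -0.195, 1.565, 0.157, 0.902, -0.215], TCP at [0.192, -0.595, 0.239] pointing down, gripper open.
Joint ranges: [-3.01, 3.01], [-0.46, 2.08], [-1.47, 1.51], [0.13, 2.56], [-1, 4.14], [0.04, 2.09], [-2.66, 2.66]. Speed limits (rad/s): [2.57, 2.57, 3.14, 3.14, 3.14, 3.14, 3.14].

## Interface

Orientations are given as a unit quaternion [x, y, z, w].
In Python, from plant import r gives the robot as it stands. The module is installed in compiled form; this text tells all that it offers.
- The arm moves only by the shell command python3 -m jog 'ROWS' [FORCE]. ROWS is JSON, a list of rows, each an object with "translation": the shift along the tool's x, y, z in units of 40 mm (1.0 is 40 mm), a list of three; "twist": the turn about the tool's z in units of 6 degrees (1.0 is 6 degrees); "claw": the opening in per cent of the stroke, from 0 (shut) to 100 (fully open). A call has 1 to 20 rows; each row shifts and turns the commanded pose from where the row before left it, along the tool's axes as they then stand; what a row does not reach is not made up. A row lasts 1/12 s, in which the tool goes at most 41.7 mm and 7.16 degrees, less where a joint would pass 70% of its speed; a pose out of reach is approached as far as the arm can. A call is refused whole if a number of a shift passes 1 or a number of a turn 1, either way. A call with a gripper value outside its range is refused whole. The fingers move at their own pace and stop on an object; FORCE is the grip in N (left out, the last holds). Time passes only in rows, so rows that do not move let the fingers close. It gives the time, the measured TCP pose, the force and the opening at its end, in the units of the state.
- r.get_state(): the state, without advancing time (a new reading comes with each control period).
- r.snapshot(name): name is "side" or "top"; returns a dict with "img" (420x560x3 uint8, red, green, blue), "fx", "fy", "cx", "cy" (pixels), "origin" and "rotation" of the camera in the world. Camera axes: x right, y up, looking along -z (the intrinsics and any distortion apply to the point x, -y, -z); pixel columns grow to the right and rows downward; lengths in m; the calibration is good to about 2 mm. A picture is of the moment at which its call begins. There is no depth.
- r.finish_job(): hands the job in, once; it reports no verdict.
Trained networks look in the newest picture that a camera, given by its name, has taken for a name from the list of things; names that differ only in an ending like _2 or _b are one class to them, and where a whole thing is asked for, a point or a joint stands for the part that bears it (a point fixed in the world has none). Each returns a list of dicts, best first, with "confidence" (0 to 1); they miss things now and then, are a little off and sometimes report something else, mostly with a low value. They report only what shows in the picture. A call takes as long as a camera call. They do not tell look-alikes from the thing itself.
- r.spot_in(label, camera): "rect" ([left, top, right, bottom] in pixels, round what is visible of it).
- r.spot_point(label, camera): "location" ([row, column] in pixels: a listed point, or the origin of a listed thing).
The state is a dict: "clock": time; "q": joint angles; "qd": joint speeds; "joint_torque": joint torques, N m; "tool_pos": TCP position; "eef_rot": TCP orientation; "contact_force": force on the tool from outside, world axes, zero at the start; "moment": the same for the moment, N m; "opening": opening from 0.0 (shut) to 1.0 (fully open).
Only numpy, scipy, OpenCV 4.12 (cv2) and the standard library are available. Lean on these libraries where they do the work, as an engineer would, in place of code of your own. Each camera call takes 0.05 s, during which the arm holds its last target. There are 200 camera calls.

## Working session

There is one attempt and no reset: what is moved stays moved. The work goes in short steps, Python scripts to look and compute and a shell command to move; the robot and the scene stay as the last step left them, time stands still between calls to the robot, and variables do not carry over. Pictures are saved under pics/ and viewed, about 8 in all and at most 12, crops included, and the job is handed in when it is done.

```bash
mkdir -p pics; cat > h.py <<'E'
import numpy as np, cv2
from plant import r
def ray(s,row,col):
    d=np.array([(col-s['cx'])/s['fx'],-(row-s['cy'])/s['fy'],-1.0])
    return np.array(s['origin']),np.array(s['rotation'])@d
def at(s,row,col,z):
    o,d=ray(s,row,col); return o+d*(z-o[2])/d[2]
def proj(s,p):
    c=np.array(s['rotation']).T@(np.array(p)-np.array(s['origin']))
    return s['cy']+s['fy']*c[1]/c[2]*1.0, s['cx']-s['fx']*c[0]/c[2]
E
python3 - <<'E'
from h import *
for n in('top','side'):
    s=r.snapshot(n); cv2.imwrite(f'pics/{n}0.png',s['img'][:,:,::-1])
    print(n,{k:(np.round(v,3).tolist() if k!='img' else 0) for k,v in s.items()})
    for l in('cover','housing','bottle','jar','chuck','screwdriver','rib','cover_edge','stop','flap_rest_edge','seal'):
        for d in r.spot_point(l,n)[:3]:
            z={'rib':.036,'cover_edge':.002,'stop':.03,'flap_rest_edge':.044}.get(l,0)
            print(l,np.round(d['location'],1),round(d['confidence'],2),np.round(at(s,*d['location'],z),3))
E
```

```text
top {'img': 0, 'fx': 432.379, 'fy': 432.379, 'cx': 285.985, 'cy': 208.955, 'origin': [0.332, -0.001, 1.409], 'rotation': [0.057, -0.064, -0.694, 0.715]}Traceback (most recent call last):
  File "<stdin>", line 8, in <module>
  File "h.py", line 7, in at
    o,d=ray(s,row,col); return o+d*(z-o[2])/d[2]
        ~~~^^^^^^^^^^^
  File "h.py", line 5, in ray
    return np.array(s['origin']),np.array(s['rotation'])@d
                                 ~~~~~~~~~~~~~~~~~~~~~~~^~
ValueError: matmul: Input operand 1 has a mismatch in its core dimension 0, with gufunc signature (n?,k),(k,m?)->(n?,m?) (size 3 is different from 4)
```

```bash
python3 -c "
from h import *
print(r.get_state())"
```

```text
{'clock': 0.1, 'q': array([ 1.29180871,  0.6899057 , -0.19450961,  1.5662278 ,  0.15731878,
        0.90247185, -0.21509185]), 'qd': array([-0.00187748, -0.00258318, -0.00082007, -0.0034976 , -0.00029679,
        0.00034345, -0.0011277 ]), 'joint_torque': array([-2.99570835e-03, -5.28489983e+01, -1.27142373e+00, -1.53834057e+01,
       -5.25857380e-02,  2.04168777e-03,  3.52792892e-05]), 'tool_pos': array([ 0.1921002 , -0.59416376,  0.23798973]), 'eef_rot': array([ 9.87788332e-01,  1.55799728e-01, -1.92258148e-04, -7.87340142e-04]), 'contact_force': array([ 0.13719929, -0.96055421,  0.11455185]), 'moment': array([ 0.00471327, -0.04403958, -0.02671878]), 'opening': 0.9973691648352331}
```

View pics/top0.png

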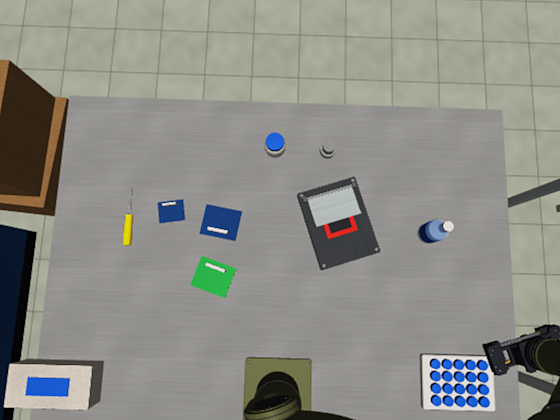

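The top view shows the large blue cover at about (col 221, row 222) with its rib at (217, 231), and the housing at (339, 223) with the flap towards the top of the image. The small blue and green plates are look-alikes.

```bash
cat > h.py <<'E'
import numpy as np, cv2
from scipy.spatial.transform import Rotation as R
from plant import r
def rot(s): return R.from_quat(s['rotation']).as_matrix()
def at(s,row,col,z):
    o=np.array(s['origin']); d=rot(s)@np.array([(col-s['cx'])/s['fx'],-(row-s['cy'])/s['fy'],-1.0])
    return o+d*(z-o[2])/d[2]
def proj(s,p):
    c=(np.atleast_2d(p)-np.array(s['origin']))@rot(s)
    return np.c_[s['cx']-s['fx']*c[:,0]/c[:,2], s['cy']+s['fy']*c[:,1]/c[:,2]]  # col,row
E
python3 - <<'E'
from h import *
for n in('top','side'):
    s=r.snapshot(n); cv2.imwrite(f'pics/{n}1.png',s['img'][:,:,::-1])
    if n=='top': cv2.imwrite('pics/crop.png',cv2.resize(s['img'][165:305,150:400,::-1],None,fx=3.2,fy=3.2,interpolation=cv2.INTER_CUBIC))
    print(n,{k:(np.round(v,3).tolist() if k!='img' else 0) for k,v in s.items()})
    for l in('cover','housing','bottle','jar','chuck','rib','cover_edge','stop','flap_rest_edge'):
        for d in r.spot_point(l,n)[:3]:
            z={'rib':.036,'cover_edge':.002,'stop':.03,'flap_rest_edge':.044}.get(l,0)
            print(l,np.round(d['location'],1),round(d['confidence'],2),np.round(at(s,*d['location'],z),3))
# blue plate outline in top
s=r.snapshot('top'); im=s['img'].astype(int)
m=((im[...,2]>im[...,0]+40)&(im[...,2]>im[...,1]+30)).astype(np.uint8)
m[:, :195]=0; m[:,250:]=0; m[:195]=0; m[250:]=0
w=((im.min(2)>170)).astype(np.uint8); w[:, :195]=0; w[:,250:]=0; w[:195]=0; w[250:]=0
c=max(cv2.findContours(m|w,0,2)[0],key=cv2.contourArea); b=cv2.boxPoints(cv2.minAreaRect(c))
print('plate corners',[at(s,p[1],p[0],.004)[:2].round(4).tolist() for p in b])
c=max(cv2.findContours(w,0,2)[0],key=cv2.contourArea); b=cv2.boxPoints(cv2.minAreaRect(c)); print(b.tolist())
print('rib',[at(s,p[1],p[0],.036)[:2].round(4).tolist() for p in b])
E
```

```text
top {'img': 0, 'fx': 432.379, 'fy': 432.379, 'cx': 285.985, 'cy': 208.955, 'origin': [0.332, -0.001, 1.409], 'rotation': [0.057, -0.064, -0.694, 0.715]}
cover [210.8 174. ] 0.96 [0.558 0.358 0.   ]
cover [222.7 221.4] 0.69 [0.523 0.2   0.   ]
cover [278.  211.3] 0.66 [0.343 0.223 0.   ]
housing [222.3 338.9] 0.69 [ 0.537 -0.186  0.   ]
housing [216.  129.9] 0.23 [0.536 0.502 0.   ]
bottle [232.7 424.5] 0.93 [ 0.511 -0.468  0.   ]
bottle [210.1 334.5] 0.2 [ 0.577 -0.171  0.   ]
chuck [152.9 327.8] 0.75 [ 0.773 -0.146  0.   ]
chuck [228.9 217.3] 0.47 [0.503 0.213 0.   ]
rib [230.8 217.4] 0.93 [0.492 0.207 0.036]
rib [269.8 213.3] 0.92 [0.369 0.213 0.036]
rib [198.5 167.7] 0.89 [0.592 0.372 0.036]
cover_edge [208.4 225. ] 0.84 [0.571 0.191 0.002]
cover_edge [222.4 172.7] 0.74 [0.519 0.359 0.002]
cover_edge [291.2 207. ] 0.6 [0.301 0.234 0.002]
stop [208.7 333.8] 0.8 [ 0.576 -0.165  0.03 ]
stop [217.6 336.1] 0.49 [ 0.547 -0.173  0.03 ]
flap_rest_edge [214.7 338.2] 0.93 [ 0.555 -0.177  0.044]
flap_rest_edge [148.  273.8] 0.23 [0.77  0.036 0.044]
side {'img': 0, 'fx': 544.286, 'fy': 544.28
[... 538 characters left out ...]
09.9] 0.88 [0.38  0.199 0.036]
rib [275.1 268.7] 0.8 [0.497 0.197 0.036]
cover_edge [269.9 241.1] 0.89 [0.583 0.194 0.002]
cover_edge [329.6 229.2] 0.86 [0.515 0.363 0.002]
cover_edge [318.7 334.5] 0.65 [0.304 0.216 0.002]
stop [182.1 305.3] 0.97 [ 0.571 -0.161  0.03 ]
stop [275.2 265.5] 0.32 [0.507 0.197 0.03 ]
flap_rest_edge [178.3 313.3] 0.89 [ 0.551 -0.173  0.044]
plate corners [[0.4868, 0.2697], [0.585, 0.2555], [0.5635, 0.1363], [0.4657, 0.1519]]
[[206.84617614746094, 228.7692413330078], [207.34617614746094, 226.2692413330078], [226.38462829589844, 230.07691955566406], [225.88462829589844, 232.57691955566406]]
rib [[0.4976, 0.2406], [0.5057, 0.2395], [0.4953, 0.1781], [0.4873, 0.1793]]
```

View pics/side1.png

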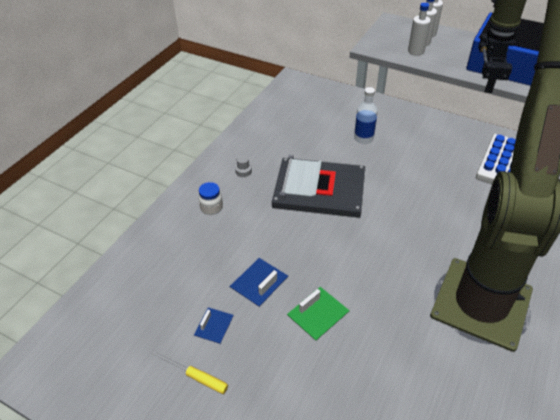

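View pics/crop.png

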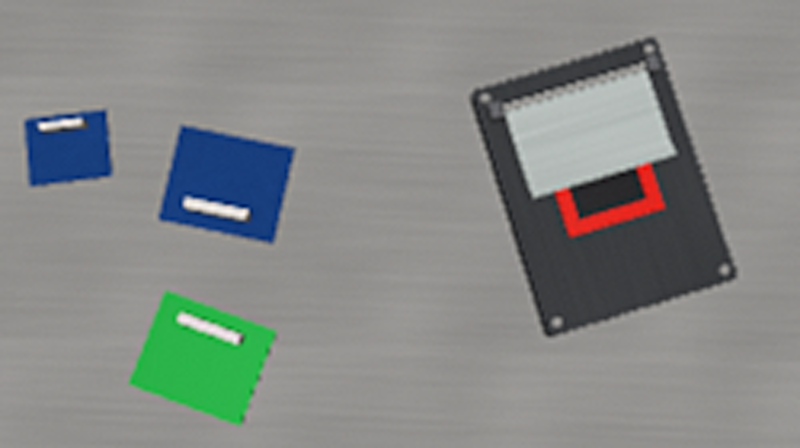

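Side view: the cover's rib is at about (268, 278) with its front pointing to +x, and the housing is at (320, 187) with the flap on its far (+x) side. Next I'll fit both poses to the silhouettes.

```bash
cat >> h.py <<'E'
from scipy.optimize import minimize
def box(x0,x1,y0,y1,z0,z1): return np.array([[x,y,z] for x in(x0,x1) for y in(y0,y1) for z in(z0,z1)],float)
def place(P,x,y,a): return P@R.from_euler('z',a,degrees=True).as_matrix().T+[x,y,0]
def sil(s,parts,pose,K=4):
    m=np.zeros((420*K,560*K),np.uint8)
    for P in parts:
        h=cv2.convexHull(((proj(s,place(P,*pose))+.5)*K).astype(np.int32)); cv2.fillConvexPoly(m,h,255)
    return cv2.resize(m,(560,420),interpolation=cv2.INTER_AREA)/255.
def fit(views,parts,p0):
    # views: list of (snapshot, mask)
    f=lambda p: sum(np.abs(sil(s,parts,p)-m).sum() for s,m in views)
    S=np.array([p0]+[np.array(p0)+d for d in np.diag([.012,.012,6])])
    o=minimize(f,p0,method='Nelder-Mead',options=dict(initial_simplex=S,xatol=1e-4,fatol=.2))
    return o.x.round(4),round(o.fun,1)
def win(s,p,rad):
    c=proj(s,p)[0]; yy,xx=np.mgrid[:420,:560]; return np.hypot(xx-c[0],yy-c[1])<rad
COVER=[box(-.05,.05,-.06,.06,0,.004),box(-.035,-.025,-.032,.032,.004,.036)]
HOUS=[box(-.13,.13,-.1,.1,0,.03),box(.004,.1,-.075,.075,.03,.054)]
E
python3 - <<'E'
from h import *
V={n:r.snapshot(n) for n in('top','side')}
cv,hv=[],[]
for n,s in V.items():
    i=s['img'].astype(int); R_,G,B=i[...,0],i[...,1],i[...,2]
    mc=((B>R_+35)&(B>G+25))|(i.min(2)>165)|0
    cv.append((s,(mc&win(s,[.525,.203,0],42 if n=='top' else 40)).astype(float)))
    bg=np.median(i[win(s,[.55,.02,0],10)],0); 
    mh=np.abs(i-bg).max(2)>28
    mh=mh&win(s,[.537,-.183,.02],62)
    mh=cv2.morphologyEx(mh.astype(np.uint8),cv2.MORPH_OPEN,np.ones((3,3)))
    mh=cv2.morphologyEx(mh,cv2.MORPH_CLOSE,np.ones((5,5)))
    hv.append((s,mh.astype(float)))
    print(n,cv[-1][1].sum(),mh.sum())
for nm,v,P,p0 in(('cover',cv,COVER,[.525,.203,-9]),('housing',hv,HOUS,[.537,-.183,16])):
    print(nm,fit(v,P,p0),[fit([x],P,p0) for x in v])
E
```

```text
top 1136.0 4963
side 1373.0 4651
cover (array([ 0.5252,  0.2032, -9.5717]), np.float64(314.0)) [(array([ 0.5255,  0.2036, -9.8155]), np.float64(123.3)), (array([  0.5249,   0.2031, -10.1663]), np.float64(184.1))]
housing (array([ 0.5323, -0.1782, 18.7043]), np.float64(317.3)) [(array([ 0.5328, -0.1783, 18.9947]), np.float64(120.2)), (array([ 0.5325, -0.1783, 18.7827]), np.float64(189.7))]
```

```bash
cat >> h.py <<'E'
def go(x,y,z,yaw):
    """remaining twist (units) and shift in present tool axes AFTER none / after twist; yaw = wanted world yaw of tool y"""
    st=r.get_state(); T=R.from_quat(st['eef_rot']); M=T.as_matrix()
    cy=np.degrees(np.arctan2(M[1,1],M[0,1])); dy=(yaw-cy+90)%180-90
    d=np.array([x,y,z])-st['tool_pos']
    M2=R.from_euler('z',dy,degrees=True).as_matrix()@M
    print('t',round(st['clock'],2),'pos',st['tool_pos'].round(4),'yaw',cy.round(2),'tilt',M[:,2].round(3),'F',st['contact_force'].round(1),'open',round(st['opening'],3))
    print('twist',round(-dy/6,3),'shift now',(d@M/.04).round(3),'shift after twist',(d@M2/.04).round(3))
E
python3 -m jog '[{"translation":[0.69,-0.47,0],"twist":0,"claw":100},{"translation":[0.69,-0.47,0],"twist":0,"claw":100},{"translation":[0.69,-0.47,0],"twist":0,"claw":100},{"translation":[0.69,-0.47,0],"twist":0,"claw":100},{"translation":[0.69,-0.47,0],"twist":0,"claw":100},{"translation":[0.69,-0.47,0],"twist":0,"claw":100},{"translation":[0.69,-0.47,0],"twist":0,"claw":100},{"translation":[0.69,-0.47,0],"twist":0,"claw":100},{"translation":[0.69,-0.47,0],"twist":0,"claw":100},{"translation":[0.69,-0.47,0],"twist":0,"claw":100},{"translation":[0.69,-0.47,0],"twist":0,"claw":100},{"translation":[0.69,-0.47,0],"twist":0,"claw":100},{"translation":[0.69,-0.47,0],"twist":0,"claw":100},{"translation":[0.69,-0.47,0],"twist":0,"claw":100},{"translation":[0.69,-0.47,0],"twist":0,"claw":100}]' 40
python3 -m jog '[{"translation":[0,0,0],"twist":-0.95,"claw":100},{"translation":[0,0,0],"twist":-0.95,"claw":100},{"translation":[0,0,0],"twist":-0.95,"claw":100},{"translation":[0,0,0],"twist":-0.95,"claw":100},{"translation":[0,0,0],"twist":-0.95,"claw":100},{"translation":[0,0,0],"twist":-0.95,"claw":100},{"translation":[0,0,0],"twist":-0.95,"claw":100},{"translation":[0,0,0],"twist":-0.95,"claw":100},{"translation":[0,0,0],"twist":-0.95,"claw":100},{"translation":[0,0,0],"twist":-0.95,"claw":100},{"translation":[0,0,0],"twist":-0.9,"claw":100}]'
python3 -c "
from h import *
go(.4956,.2083,.1,-9.8);print(r.get_state()['q'])"
```

```text
clock: 2.5
tool_pos: [0.5004, -0.1976, 0.2389]
eef_rot: [0.988, 0.156, 0.0, 0.0]
contact_force: [0.2, -0.8, 0.3]
opening: 0.997
clock: 3.42
tool_pos: [0.4995, -0.1991, 0.2388]
eef_rot: [0.763, 0.647, 0.0, 0.0]
contact_force: [-1.0, 0.7, 0.4]
opening: 0.998
t 3.42 pos [ 0.4995 -0.1991  0.2388] yaw -9.41 tilt [ 0. -0. -1.] F [-1.   0.7  0.4] open 0.998
twist 0.066 shift now [10.033 -1.763  3.468] shift after twist [10.02  -1.832  3.468]
[ 0.5809914   0.60264866 -0.46850043  1.82102889  0.36382478  0.80352418
 -0.23654123]
```

```bash
python3 -m jog '[{"translation":[0,0,0],"twist":0.07,"claw":100},{"translation":[0.67,-0.122,0.23],"twist":0,"claw":100},{"translation":[0.67,-0.122,0.23],"twist":0,"claw":100},{"translation":[0.67,-0.122,0.23],"twist":0,"claw":100},{"translation":[0.67,-0.122,0.23],"twist":0,"claw":100},{"translation":[0.67,-0.122,0.23],"twist":0,"claw":100},{"translation":[0.67,-0.122,0.23],"twist":0,"claw":100},{"translation":[0.67,-0.122,0.23],"twist":0,"claw":100},{"translation":[0.67,-0.122,0.23],"twist":0,"claw":100},{"translation":[0.67,-0.122,0.23],"twist":0,"claw":100},{"translation":[0.67,-0.122,0.23],"twist":0,"claw":100},{"translation":[0.67,-0.122,0.23],"twist":0,"claw":100},{"translation":[0.67,-0.122,0.23],"twist":0,"claw":100},{"translation":[0.67,-0.122,0.23],"twist":0,"claw":100},{"translation":[0.67,-0.122,0.23],"twist":0,"claw":100},{"translation":[0.67,-0.122,0.23],"twist":0,"claw":100},{"translation":[0,0,0],"twist":0,"claw":100},{"translation":[0,0,0],"twist":0,"claw":100}]'
python3 - <<'E'
from h import *
go(.4956,.2083,.008,-9.8)
s=r.snapshot('side'); cv2.imwrite('pics/s2.png',cv2.resize(s['img'][190:350,160:360,::-1],None,fx=3,fy=3,interpolation=cv2.INTER_CUBIC))
E
```

```text
clock: 4.92
tool_pos: [0.4975, 0.2117, 0.1003]
eef_rot: [0.766, 0.643, 0.0, -0.0]
contact_force: [-0.3, -1.4, 0.5]
opening: 1.004
t 4.92 pos [0.4975 0.2117 0.1003] yaw -10.03 tilt [-0.     0.001 -1.   ] F [-0.3 -1.4  0.5] open 1.004
twist -0.039 shift now [-0.094 -0.03   2.309] shift after twist [-0.094 -0.031  2.309]
```

View pics/s2.png

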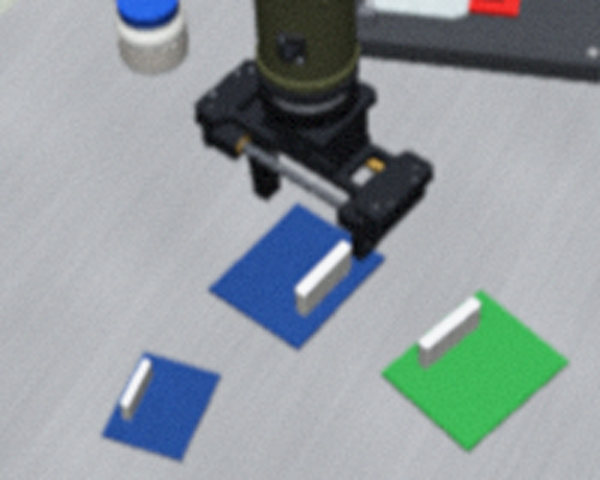

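The gripper hangs above the large blue plate with its jaws either side of the rib (rib in crop at about (322, 275)). Now I'll descend and close.

```bash
python3 -m jog '[{"translation":[-0.09,-0.03,0.5],"twist":0,"claw":100},{"translation":[0,0,0.5],"twist":0,"claw":100},{"translation":[0,0,0.5],"twist":0,"claw":100},{"translation":[0,0,0.4],"twist":0,"claw":100},{"translation":[0,0,0.25],"twist":0,"claw":100},{"translation":[0,0,0.15],"twist":0,"claw":100},{"translation":[0,0,0],"twist":0,"claw":100},{"translation":[0,0,0],"twist":0,"claw":100}]' 40
python3 -c "
from h import *
go(.4956,.2083,.008,-9.8)"
python3 -m jog '[{"translation":[0,0,0],"twist":0,"claw":30},{"translation":[0,0,0],"twist":0,"claw":20},{"translation":[0,0,0],"twist":0,"claw":0},{"translation":[0,0,0],"twist":0,"claw":0},{"translation":[0,0,0],"twist":0,"claw":0},{"translation":[0,0,0],"twist":0,"claw":0},{"translation":[0,0,0],"twist":0,"claw":0},{"translation":[0,0,0],"twist":0,"claw":0},{"translation":[0,0,0],"twist":0,"claw":0},{"translation":[0,0,0],"twist":0,"claw":0}]' 50
python3 -c "
from h import *
go(.4956,.2083,.008,-9.8)"
```

```text
clock: 5.63
tool_pos: [0.4965, 0.2058, 0.0091]
eef_rot: [0.767, 0.642, 0.0, 0.0]
contact_force: [0.1, 0.0, 0.4]
opening: 1.0
t 5.63 pos [0.4965 0.2058 0.0091] yaw -10.17 tilt [ 0.001 -0.    -1.   ] F [0.1 0.  0.4] open 1.0
twist -0.061 shift now [ 0.057 -0.033  0.029] shift after twist [ 0.057 -0.033  0.029]
clock: 6.47
tool_pos: [0.4961, 0.2063, 0.0087]
eef_rot: [0.767, 0.642, -0.0, 0.0]
contact_force: [-0.6, -0.4, -0.9]
opening: 0.27
t 6.47 pos [0.4961 0.2063 0.0087] yaw -10.1 tilt [ 0. -0. -1.] F [-0.6 -0.4 -0.9] open 0.27
twist -0.049 shift now [ 0.047 -0.021  0.017] shift after twist [ 0.047 -0.021  0.017]
```

```bash
python3 -m jog '[{"translation":[0,0,0],"twist":0,"claw":0},{"translation":[0,0,0],"twist":0,"claw":0},{"translation":[0,0,0],"twist":0,"claw":0},{"translation":[0,0,0],"twist":0,"claw":0},{"translation":[0,0,0],"twist":0,"claw":0},{"translation":[0,0,0],"twist":0,"claw":0}]'
```

```text
clock: 6.97
tool_pos: [0.4958, 0.2063, 0.0087]
eef_rot: [0.767, 0.642, -0.0, -0.0]
contact_force: [-0.7, -0.3, -0.1]
opening: 0.111
```

```bash
python3 -m jog '[{"translation":[0,0,-0.2],"twist":0,"claw":0},{"translation":[0,0,-0.5],"twist":0,"claw":0},{"translation":[0,0,-0.8],"twist":0,"claw":0},{"translation":[0,0,-0.8],"twist":0,"claw":0},{"translation":[0,0,-0.5],"twist":0,"claw":0},{"translation":[0,0,0],"twist":-0.6,"claw":0},{"translation":[0,0,0],"twist":-0.8,"claw":0},{"translation":[0,0,0],"twist":-0.8,"claw":0},{"translation":[0,0,0],"twist":-0.8,"claw":0},{"translation":[0,0,0],"twist":-0.8,"claw":0},{"translation":[0,0,0],"twist":-0.6,"claw":0},{"translation":[0,0,0],"twist":-0.4,"claw":0}]' 50
python3 -c "
from h import *
go(.4195,-.2189,.1,18.8)
s=r.snapshot('side'); print(s['img'].shape); t=r.snapshot('top')
a=cv2.resize(s['img'][170:340,160:400,::-1],None,fx=2.5,fy=2.5); cv2.imwrite('pics/s3.png',a)"
```

```text
clock: 7.97
tool_pos: [0.4962, 0.2057, 0.1211]
eef_rot: [0.582, 0.813, -0.0, 0.0]
contact_force: [-0.6, 0.4, -2.4]
opening: 0.11
t 7.97 pos [0.4962 0.2057 0.1211] yaw 18.84 tilt [ 0.    -0.001 -1.   ] F [-0.6  0.4 -2.4] open 0.11
twist 0.006 shift now [-9.427 -5.243  0.532] shift after twist [-9.43  -5.237  0.532]
(420, 560, 3)
```

View pics/s3.png

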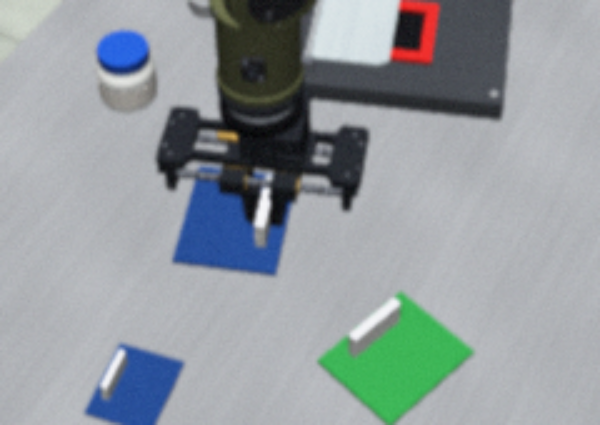

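The cover is held by the rib and hanging roughly level (crop (240, 225)). Now I'll carry it to a point in front of the flap.

```bash
python3 -m jog '[{"translation":[-0.3,-0.17,0],"twist":0,"claw":0},{"translation":[-0.6,-0.33,0],"twist":0,"claw":0},{"translation":[-0.65,-0.36,0],"twist":0,"claw":0},{"translation":[-0.65,-0.36,0],"twist":0,"claw":0},{"translation":[-0.65,-0.36,0],"twist":0,"claw":0},{"translation":[-0.65,-0.36,0],"twist":0,"claw":0},{"translation":[-0.65,-0.36,0],"twist":0,"claw":0},{"translation":[-0.65,-0.36,0],"twist":0,"claw":0},{"translation":[-0.65,-0.36,0],"twist":0,"claw":0},{"translation":[-0.65,-0.36,0],"twist":0,"claw":0},{"translation":[-0.65,-0.36,0],"twist":0,"claw":0},{"translation":[-0.65,-0.36,0],"twist":0,"claw":0},{"translation":[-0.65,-0.36,0],"twist":0,"claw":0},{"translation":[-0.65,-0.36,0],"twist":0,"claw":0},{"translation":[-0.4,-0.24,0],"twist":0,"claw":0},{"translation":[-0.3,-0.17,0],"twist":0,"claw":0},{"translation":[0,0,0],"twist":0,"claw":0},{"translation":[0,0,0],"twist":0,"claw":0},{"translation":[0,0,0],"twist":0,"claw":0}]'
python3 - <<'E'
from h import *
go(.4195,-.2189,.047,18.8)
st=r.get_state(); print(st['q'].round(2))
# fit held cover: both views, cover bottom at z = TCP z - .0087
zc=st['tool_pos'][2]-.0087
v=[]
for n in('top','side'):
    s=r.snapshot(n); i=s['img'].astype(int)
    for l in('cover','cover_edge'):
        for d in r.spot_point(l,n)[:4]:
            p=at(s,*d['location'],zc+(.002 if l=='cover_edge' else 0))
            if p[1]<0: print(n,l,round(d['confidence'],2),p.round(4))
    cv2.imwrite(f'pics/{n}4.png',s['img'][:,:,::-1])
t=cv2.imread('pics/top4.png')[170:310,270:410]; s=cv2.imread('pics/side4.png')[130:270,260:400]
cv2.imwrite('pics/c4.png',np.hstack([cv2.resize(a,(400,400),interpolation=cv2.INTER_CUBIC) for a in(t,s)]))
E
```

```text
clock: 9.65
tool_pos: [0.4184, -0.2161, 0.1209]
eef_rot: [0.583, 0.813, 0.0, -0.0]
contact_force: [0.1, 1.3, -1.8]
opening: 0.112
t 9.65 pos [ 0.4184 -0.2161  0.1209] yaw 18.73 tilt [ 0.  0. -1.] F [ 0.1  1.3 -1.8] open 0.112
twist -0.012 shift now [-0.075  0.003  1.848] shift after twist [-0.075  0.003  1.848]
[ 0.67  0.74 -0.46  2.12  0.75  0.46 -0.06]
top cover 0.55 [ 0.4368 -0.2098  0.1122]
top cover_edge 0.81 [ 0.4893 -0.1864  0.1142]
side cover 0.71 [ 0.4585 -0.2081  0.1122]
side cover_edge 0.74 [ 0.4957 -0.1866  0.1142]
side cover_edge 0.16 [ 0.7062 -0.0331  0.1142]
```

View pics/c4.png

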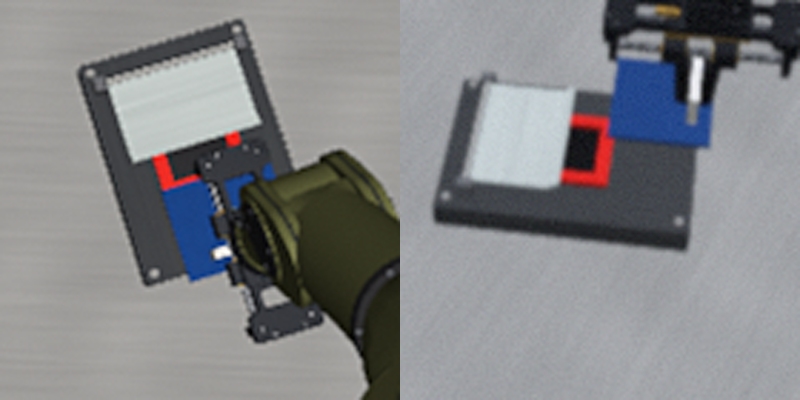

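Left (top view): the cover sits in front of the flap, its left edge parallel to the housing's. Right (side view): the plate looks level, with its front edge at about crop col 612. Now I'll lower it.

```bash
python3 -m jog '[{"translation":[-0.075,0,0.3],"twist":0,"claw":0},{"translation":[0,0,0.5],"twist":0,"claw":0},{"translation":[0,0,0.5],"twist":0,"claw":0},{"translation":[0,0,0.35],"twist":0,"claw":0},{"translation":[0,0,0.2],"twist":0,"claw":0},{"translation":[0,0,0],"twist":0,"claw":0},{"translation":[0,0,0],"twist":0,"claw":0}]'
python3 - <<'E'
from h import *
st=r.get_state()
go(.5325-.03*.9466+.002*.3223,-.1783-.03*.3223-.002*.9466,.0467,18.8)
for n in('top','side'):
    s=r.snapshot(n)
    for l,z in(('cover_edge',.040),('flap_rest_edge',.044),('stop',.03)):
        for d in r.spot_point(l,n)[:3]:
            p=at(s,*d['location'],z)
            if p[1]<0: print(n,l,round(d['confidence'],2),p.round(4))
    w=s['img'][130:230,270:400] if n=='side' else None
cv2.imwrite('pics/s5.png',cv2.resize(w[:,:,::-1],None,fx=6,fy=6,interpolation=cv2.INTER_CUBIC))
E
```

```text
clock: 10.53
tool_pos: [0.4196, -0.2193, 0.0466]
eef_rot: [0.582, 0.813, -0.0, -0.0]
contact_force: [-0.2, 0.2, -1.2]
opening: 0.109
t 10.53 pos [ 0.4196 -0.2193  0.0466] yaw 18.76 tilt [-0.001  0.    -1.   ] F [-0.2  0.2 -1.2] open 0.109
twist -0.006 shift now [ 0.012  2.253 -0.004] shift after twist [ 0.01   2.253 -0.004]
top cover_edge 0.9 [ 0.4821 -0.1917  0.04  ]
top flap_rest_edge 0.61 [ 0.5528 -0.1746  0.044 ]
side cover_edge 0.89 [ 0.4838 -0.1874  0.04  ]
side flap_rest_edge 0.75 [ 0.5484 -0.1827  0.044 ]
side stop 0.59 [ 0.5733 -0.1718  0.03  ]
```

View pics/s5.png

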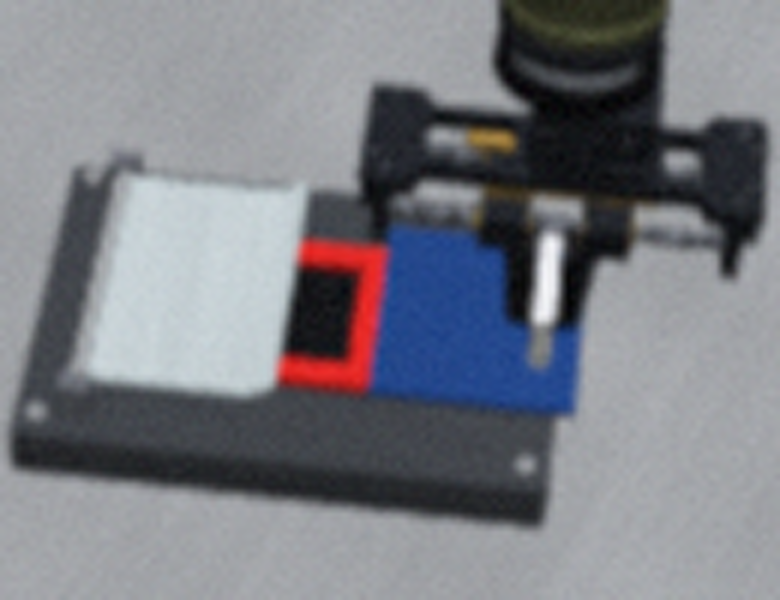

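```bash
cat >> h.py <<'E'
def overlay(name,crop,k,hp=(.5325,-.1783,18.8)):
    st=r.get_state(); p=st['tool_pos']; M=R.from_quat(st['eef_rot']).as_matrix(); yaw=np.degrees(np.arctan2(M[1,1],M[0,1]))
    cyw,sy=np.cos(np.radians(yaw)),np.sin(np.radians(yaw))
    o=(p[0]+.03*cyw-.002*sy,p[1]+.03*sy+.002*cyw,yaw); zc=p[2]-.0087
    s=r.snapshot(name); x0,y0,x1,y1=crop
    im=cv2.resize(s['img'][y0:y1,x0:x1,::-1],None,fx=k,fy=k,interpolation=cv2.INTER_CUBIC)
    def rect(x0_,x1_,hy,z,pose,col):
        q=proj(s,place(np.array([[x0_,-hy,z],[x1_,-hy,z],[x1_,hy,z],[x0_,hy,z]]),*pose))
        cv2.polylines(im,[((q+.5-[x0,y0])*k).astype(np.int32)],True,col,1)
    rect(-.05,.05,.06,zc+.004,o,(0,255,255)); rect(-.035,-.025,.032,zc+.036,o,(0,255,0))
    rect(-.042,.042,.05,.036,hp,(255,255,255)); rect(-.13,.13,.1,.03,hp,(255,0,255)); rect(.004,.1,.075,.054,hp,(255,255,0))
    return im
E
python3 - <<'E'
from h import *
a=overlay('side',(265,135,405,235),5.7); cv2.imwrite('pics/o6.png',a)
E
```

```text
(no output)
```

View pics/o6.png

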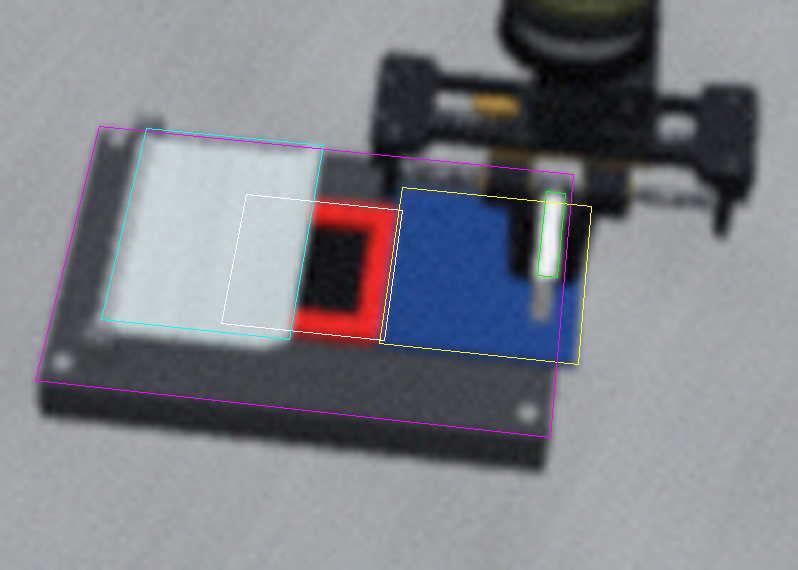

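The overlay matches both the plate (yellow) and the seal/housing to within 1–2 mm, and the plate is level. Sliding in.

```bash
python3 -m jog '[{"translation":[0,0.1,0],"twist":0,"claw":0},{"translation":[0,0.2,0],"twist":0,"claw":0},{"translation":[0,0.2,0],"twist":0,"claw":0},{"translation":[0,0.2,0],"twist":0,"claw":0},{"translation":[0,0.2,0],"twist":0,"claw":0},{"translation":[0,0.1,0],"twist":0,"claw":0},{"translation":[0,0,0],"twist":0,"claw":0},{"translation":[0,0,0],"twist":0,"claw":0}]' 55
python3 -m jog '[{"translation":[0,0.1,0],"twist":0,"claw":0},{"translation":[0,0.1,0],"twist":0,"claw":0},{"translation":[0,0.1,0],"twist":0,"claw":0},{"translation":[0,0.1,0],"twist":0,"claw":0},{"translation":[0,0.1,0],"twist":0,"claw":0},{"translation":[0,0,0],"twist":0,"claw":0},{"translation":[0,0,0],"twist":0,"claw":0}]'
python3 -c "
from h import *
go(.5325-.03*.9466+.002*.3223,-.1783-.03*.3223-.002*.9466,.0467,18.8)"
```

```text
clock: 11.65
tool_pos: [0.4574, -0.2069, 0.0466]
eef_rot: [0.583, 0.813, -0.0, -0.0]
contact_force: [0.4, -0.2, -2.7]
opening: 0.106
clock: 12.23
tool_pos: [0.4765, -0.2004, 0.0467]
eef_rot: [0.583, 0.813, 0.0, 0.0]
contact_force: [-0.4, 0.3, -2.7]
opening: 0.106
t 12.23 pos [ 0.4765 -0.2004  0.0467] yaw 18.72 tilt [ 0.  0. -1.] F [-0.4  0.3 -2.7] open 0.106
twist -0.014 shift now [0.023 0.752 0.   ] shift after twist [0.022 0.752 0.   ]
```

```bash
python3 -m jog '[{"translation":[0,0.1,0],"twist":0,"claw":0},{"translation":[0,0.1,0],"twist":0,"claw":0},{"translation":[0,0.1,0],"twist":0,"claw":0},{"translation":[0,0.1,0],"twist":0,"claw":0},{"translation":[0,0.1,0],"twist":0,"claw":0},{"translation":[0,0.1,0],"twist":0,"claw":0},{"translation":[0,0,0],"twist":0,"claw":0},{"translation":[0,0,0],"twist":0,"claw":0}]'
python3 -m jog '[{"translation":[0,0.05,0],"twist":0,"claw":0},{"translation":[0,0.05,0],"twist":0,"claw":0},{"translation":[0,0.03,0],"twist":0,"claw":0},{"translation":[0,0,0],"twist":0,"claw":0},{"translation":[0,0,0],"twist":0,"claw":0}]'
python3 -c "
from h import *
go(.5325-.03*.9466+.002*.3223,-.1783-.03*.3223-.002*.9466,.0467,18.8)"
```

```text
clock: 12.9
tool_pos: [0.4992, -0.1927, 0.0467]
eef_rot: [0.583, 0.813, 0.0, 0.0]
contact_force: [-0.1, -0.1, -1.4]
opening: 0.109
clock: 13.32
tool_pos: [0.504, -0.1912, 0.0467]
eef_rot: [0.583, 0.813, 0.0, 0.0]
contact_force: [-0.6, 0.5, -2.5]
opening: 0.108
t 13.32 pos [ 0.504  -0.1912  0.0467] yaw 18.7 tilt [ 0. -0. -1.] F [-0.6  0.5 -2.5] open 0.108
twist -0.017 shift now [0.025 0.028 0.   ] shift after twist [0.025 0.028 0.   ]
```

Within about 1 mm of nominal and no contact yet. I'll creep on until the stop pushes back.

```bash
for i in 1 2 3; do python3 -m jog '[{"translation":[0,0.025,0],"twist":0,"claw":0},{"translation":[0,0,0],"twist":0,"claw":0},{"translation":[0,0,0],"twist":0,"claw":0}]' | grep -E "pos|force"; done
python3 - <<'E'
from h import *
go(.5325-.03*.9466+.002*.3223,-.1783-.03*.3223-.002*.9466,.0467,18.8)
E
```

```text
tool_pos: [0.5042, -0.1911, 0.0466]
contact_force: [-2.3, -0.9, -1.2]
tool_pos: [0.5042, -0.1911, 0.0464]
contact_force: [-5.0, -2.4, -0.4]
tool_pos: [0.5042, -0.1912, 0.0464]
contact_force: [-5.7, -1.4, 0.9]
t 14.07 pos [ 0.5042 -0.1912  0.0464] yaw 18.65 tilt [-0.005 -0.002 -1.   ] F [-5.7 -1.4  0.9] open 0.109
twist -0.025 shift now [ 0.026  0.023 -0.008] shift after twist [ 0.026  0.023 -0.008]
```

The stop is met (about 5 N). I'll ease the push slightly, then press down.

```bash
python3 -m jog '[{"translation":[0,-0.035,0],"twist":0,"claw":0},{"translation":[0,0,0],"twist":0,"claw":0},{"translation":[0,0,0.04],"twist":0,"claw":0},{"translation":[0,0,0.04],"twist":0,"claw":0},{"translation":[0,0,0.04],"twist":0,"claw":0},{"translation":[0,0,0],"twist":0,"claw":0},{"translation":[0,0,0],"twist":0,"claw":0}]' 60
python3 -m jog '[{"translation":[0,0,0.04],"twist":0,"claw":0},{"translation":[0,0,0.03],"twist":0,"claw":0},{"translation":[0,0,0],"twist":0,"claw":0},{"translation":[0,0,0],"twist":0,"claw":0}]'
python3 -c "
from h import *
go(.5325-.03*.9466+.002*.3223,-.1783-.03*.3223-.002*.9466,.0387,18.8);print(r.get_state()['moment'])"
```

```text
clock: 14.65
tool_pos: [0.5042, -0.1911, 0.0421]
eef_rot: [0.583, 0.812, -0.001, -0.001]
contact_force: [-6.5, -2.1, 3.6]
opening: 0.105
clock: 14.98
tool_pos: [0.5042, -0.1911, 0.0398]
eef_rot: [0.583, 0.813, -0.001, -0.0]
contact_force: [-7.4, -1.2, 7.9]
opening: 0.111
t 14.98 pos [ 0.5042 -0.1911  0.0398] yaw 18.68 tilt [-0.002 -0.001 -1.   ] F [-7.4 -1.2  7.9] open 0.111
twist -0.019 shift now [0.025 0.024 0.027] shift after twist [0.025 0.024 0.027]
[-0.3155042   1.3603037   0.07977218]
```

```bash
for i in 1 2 3 4; do python3 -m jog '[{"translation":[0,0,0.025],"twist":0,"claw":0},{"translation":[0,0,0],"twist":0,"claw":0},{"translation":[0,0,0],"twist":0,"claw":0}]' | grep -E "pos|force"; done
python3 - <<'E'
from h import *
go(.5325-.03*.9466+.002*.3223,-.1783-.03*.3223-.002*.9466,.0387,18.8)
a=overlay('side',(265,135,405,235),5.7); cv2.imwrite('pics/o7.png',a)
E
```

```text
tool_pos: [0.5042, -0.1911, 0.039]
contact_force: [-7.4, -1.3, 9.6]
tool_pos: [0.5042, -0.1912, 0.0386]
contact_force: [-9.5, -1.9, 16.7]
tool_pos: [0.5042, -0.1912, 0.0386]
contact_force: [-11.8, -1.4, 25.8]
tool_pos: [0.5042, -0.1912, 0.0386]
contact_force: [-13.8, -0.3, 35.7]
t 15.98 pos [ 0.5042 -0.1912  0.0386] yaw 18.7 tilt [-0.001 -0.003 -1.   ] F [-13.8  -0.3  35.7] open 0.109
twist -0.017 shift now [ 0.027  0.024 -0.004] shift after twist [ 0.027  0.024 -0.004]
```

View pics/o7.png

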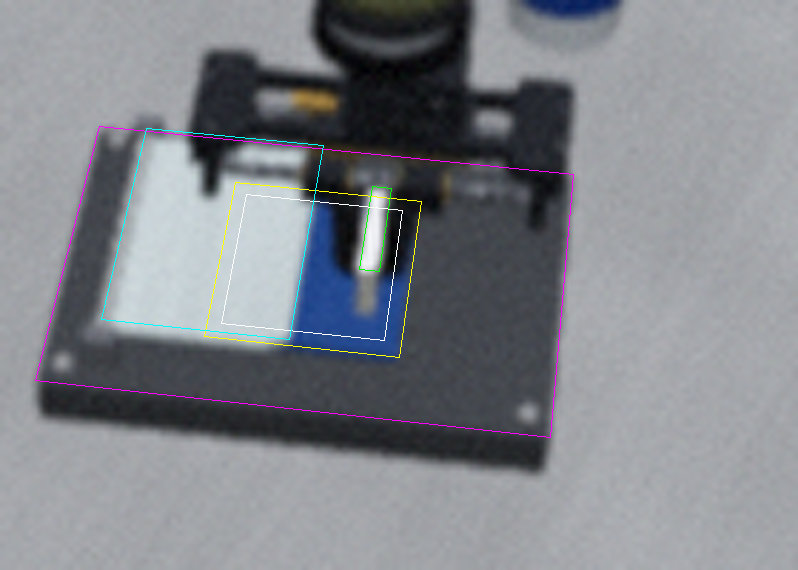

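The cover bottomed out hard at TCP z = 38.6 mm (underside at 30 mm, flat), and the flap is in the same place. I'll ease to about 25 N, check, and hand in.

```bash
python3 -m jog '[{"translation":[0,0,-0.025],"twist":0,"claw":0},{"translation":[0,0,0],"twist":0,"claw":0},{"translation":[0,0,0],"twist":0,"claw":0},{"translation":[0,0,0],"twist":0,"claw":0},{"translation":[0,0,0],"twist":0,"claw":0},{"translation":[0,0,0],"twist":0,"claw":0}]'
python3 - <<'E'
from h import *
go(.5047,-.1899,.0387,18.8)
f=r.get_state()['contact_force'][2]; z=r.get_state()['tool_pos'][2]
a=overlay('top',(290,165,400,280),5); cv2.imwrite('pics/o8.png',a)
E
```

```text
clock: 16.53
tool_pos: [0.5042, -0.1912, 0.0386]
eef_rot: [0.583, 0.813, -0.002, 0.0]
contact_force: [-10.2, -1.7, 26.2]
opening: 0.105
t 16.53 pos [ 0.5042 -0.1912  0.0386] yaw 18.69 tilt [-0.001 -0.003 -1.   ] F [-10.2  -1.7  26.2] open 0.105
twist -0.018 shift now [ 0.026  0.022 -0.003] shift after twist [ 0.026  0.022 -0.003]
```

View pics/o8.png

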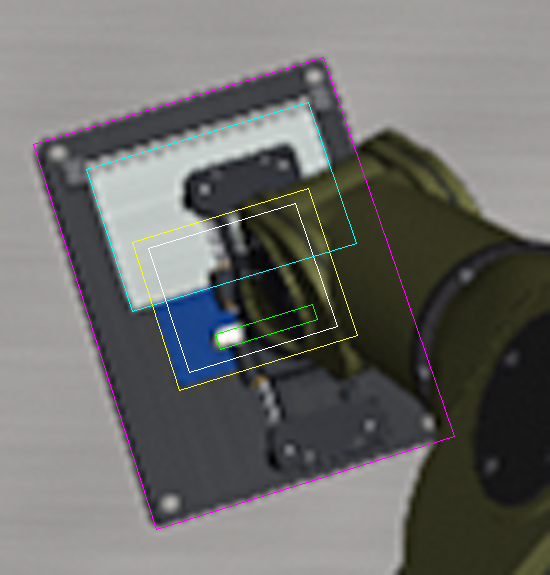

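```bash
python3 -c "
from h import *
r.finish_job(); go(.5047,-.1899,.0387,18.8)"
```

```text
the job is handed in; nothing more can be done
the job is handed in; nothing more can be done
```

I gripped the larger blue cover by its rib and slid it under the shut flap until the stop pushed back with about 5 N. Then I pressed it flat and handed the job in at about 16.5 s, still gripping and pressing with about 26 N.

**Last checks**
- **Pressed flat:** The plate came down hard at a tool height of 38.6 mm, which puts its underside at 30 mm, level with the base's top, so the seal should be fully down. The force peaked at about 36 N before I eased it.
- **Square:** The tool's yaw was 18.7° against the 18.8° fitted for the housing. The lateral error is about 1–2 mm, and the seal has a 10 mm margin on each side.
- **Seal and flap:** No red showed in the last two pictures, and the flap matched its shut outline in both. The front edge is hidden under the flap, so I judged it from the arm's pose and the forces, not by sight.
- **Other objects:** I did not go near the bottle, jar, chuck, screwdriver or look-alike plates.

**Disagreement:** Before insertion, the network's front-edge position was about 12 mm off the one worked out from the grip. The outline overlay in the side view matched the grip to 1–2 mm, so I used that.

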